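# Stack and latch the upper tier of a spool rack

### The arm

A 7-joint arm with a two-finger parallel gripper is mounted at the origin on a cart in front of the work surface, level with it; the furniture and walls round the work are solid. World frame = base frame: x ahead of the robot, y to its left, z up, the work surface at z = 0. Lengths are in m, angles in rad, forces in N, time in s.
With the tool pointing down it reaches from about 0.425 to 0.875 m from the base axis. Payload 8.4 kg.
Tool frame: the origin (TCP) lies on the centre line of the jaws, within the pads' length; the fingertips stand 22 mm ahead of it and the grasp point (between the pads) lies 3 mm ahead of it; z points along the fingers, y is the line along which they close (so a half turn about z gives the same grasp; the last joint's range is limited). The gripper opens to 87 mm and grips with 3 to 60 N. Pads are 19 mm wide; open, the fingers measure 117 mm over their backs; the gripper's body (75 mm by 190 mm) begins 51 mm behind the grasp point.
Start: joints at [-0.099, 0.333, 0.04, 1.465, -0.013, 1.343, -0.059], TCP at [0.65, -0, 0.245] pointing down, gripper open.
Joint ranges: [-2.58, 2.58], [-0.38, 2.09], [-1.3, 1.39], [0.25, 2.4], [-1.5, 4.64], [0.08, 2.09], [-2.65, 2.65]. Speed limits (rad/s): [2.22, 2.22, 2.79, 2.79, 3.14, 3.14, 3.14].

### API

Orientations are given as a 3x3 rotation matrix whose columns are the frame's x, y, z axes.
In Python, from station import ctrl gives the robot as it stands. Calls block until the motion is done:
- ctrl.reach(position, orientation): joint-space move of the TCP to a pose.
- ctrl.move_straight(position, velocity=0.15, rot=None): straight line of the TCP; rot=None keeps the orientation; velocity is the mean speed in m/s.
- ctrl.move_joints(angles): joint-space move.
- ctrl.move_gripper(opening, grip_force=None): finger opening in m; grip_force is the grip in N (None keeps the last); returns when the fingers have stopped.
- ctrl.wait(seconds).
- ctrl.solve_ik(position, orientation): joint angles nearest the present ones, or None.
- ctrl.read_camera(name): name is "scene" or "side" or "wrist"; returns a dict with "color" (420x560x3 uint8, red, green, blue), "fx", "fy", "cx", "cy" (pixels), "world_to_cam" (4x4, takes a point from world to camera coordinates). Camera axes: x right, y up, looking along -z (the intrinsics and any distortion apply to the point x, -y, -z); pixel columns grow to the right and rows downward; lengths in m; the calibration is good to about 2 mm. A picture is of the moment at which its call begins. There is no depth.
A pose or a line that the arm cannot do raises ctrl.PlanningError and nothing moves.
- ctrl.close_job(): hands the job in; it is judged then, once.
Trained networks look in the newest picture that a camera, given by its name, has taken for a name from the list of things; names that differ only in an ending like _2 or _b are one class to them, and where a whole thing is asked for, a point or a joint stands for the part that bears it (a point fixed in the world has none). Each returns a list of dicts, best first, with "p" (0 to 1); they miss things now and then, are a little off and sometimes report something else, mostly with a low value. They report only what shows in the picture. A call takes as long as a camera call. They do not tell look-alikes from the thing itself.
- ctrl.recognise(name, camera): "centre" ([x, y, z] in m, in the coordinates of the camera as it stood for that picture, good to about 4 mm: the middle of the surface that is visible of it).
Readings, each from a call of its own:
- ctrl.current_time(): time.
- ctrl.current_q(): joint angles.
- ctrl.current_joint_velocities(): joint speeds.
- ctrl.current_joint_efforts(): joint torques, N m.
- ctrl.current_ee_pos(): TCP position.
- ctrl.current_tcp_rot(): TCP orientation.
- ctrl.current_contact_force(): force on the tool from outside, world axes, zero at the start.
- ctrl.current_ft_torque(): the same for the moment, N m.
- ctrl.current_grip_width(): finger opening in m.
- ctrl.current_grip_force(): force on a finger pad.
Only numpy, scipy, OpenCV 4.12 (cv2) and the standard library are available. Lean on these libraries where they do the work, as an engineer would, in place of code of your own. Each camera call takes 0.05 s, during which the arm holds its last target. There are 200 camera calls.

### The job

Stack the loose blue rack tier on the grey lower tier: lower it, without dropping it, until all four feet are fully home in the corner cups. Then turn the red knob clockwise until the yellow latch over the blue tier meets its stop and the knob's clutch has slipped some 15 to 30 degrees, and let go. Leave the spools standing in the lower tier and everything else where it is.

Things in the scene. Friction and masses are not known exactly. Their poses are not given: they have to be found in the camera images.
- lower_frame: Grey lower tier, fixed to the worktop, floor plate 110 (x) x 140 (y) x 8 mm. Origin: centre of its underside; z up. At x +-40, y +-55 mm four dark posts end in cups: 28 mm square blocks, top at z 50 mm, square hole 14 mm wide, 15 mm deep (floor z 35 mm), mouth chamfered 4 mm. In front, at x -90 mm, y 0, stands a steel tower 18 mm thick (foot 26 mm) with the yellow latch and the red knob on top.
- seat (a point): Point fixed to lower_frame at (0, 0, 35 mm), midway between the four cups at the level of their floors: upper_frame's origin comes here when it is fully home; either way round (half a turn) is right.
- upper_frame: Loose blue tier, about 0.35 kg; same after half a turn. Origin: midway between the foot tips; z up. Feet: posts 11 mm thick, tapered tips, at x +-40, y +-55 mm, 40 mm below the deck. Deck 100 (x) x 130 (y) mm, z 40 to 48 mm. Black handle bar along x, 68 mm long, 14 mm thick in y, z 76 to 90 mm, on uprights at x +-29 mm. Stacked, deck is 75 to 83 and bar 111 to 125 mm above the worktop.
- handle (a point): Middle of the black handle bar, on upper_frame at (0, 0, 83 mm): grip here from above, fingers closing along upper_frame's y.
- knob_grip (a point): Point on the vertical axis of the red clutch knob, at (-90, 0, 114 mm) of lower_frame. The knob is round, ribbed, 27 mm across, 94 to 126 mm above the worktop. Grip it at about this height from above, in any direction; the latch tongue below ends at 90 mm, its hub (20 mm across) at 93 mm, so keep the fingertips above 92 mm.
- latch (a joint): Angle of the yellow tongue (rad), tip 50 mm from the knob axis, 14 mm wide, 85 to 90 mm above the worktop. 1.2 = at its stop, pointing along lower_frame's +x over the rim of a stacked tier; smaller is anticlockwise, towards +y. Starts at 0 to 0.25, clear of the tier. Grows as the knob is turned clockwise seen from above; stays where left (friction 0.02 N m).
- knob (a joint): Slip of the red knob on the latch spindle (rad), clockwise from above positive, 0 at the start. It stays near 0 while the knob carries the latch; once the latch is at its stop the clutch slips at 0.12 N m and this value grows with the knob: that shows the set torque is reached.
- spool_red: Red thread spool with white flanges, 46 mm across, 42 mm high, standing in the lower tier at y = +23 mm. Origin: centre of its underside.
- spool_white: White thread spool with orange flanges, 40 mm across, 50 mm high, standing in the lower tier at y = -23 mm. Origin: centre of its underside.
- tape_roll: Bystander: roll of tape lying on the worktop, 67 mm across, 19 mm high. Origin: centre of its underside.
- desk_stapler: Bystander: blue and black stapler, 34 x 112 x 34 mm, on the worktop at the left. Origin: centre of its underside.
Not all that is in view belongs to the job. Leave any pink or turquoise look-alike of the spool_white alone.

How it is judged:
By the outcome, as a careful person would: the job done as asked, in the order asked, and still so for the second after the job is handed in, with the robot touching nothing.
It also fails if it takes over 48 s, if anything falls off the work surface, if the arm or the gripper's body presses on something with over 40 N, if the wrist force passes 120 N, or if a joint passes its speed limit or range.

## Working session

There is one attempt and no reset: what is moved stays moved. The work goes in short steps, each a Python script; the robot and the scene stay as the last script left them, time stands still between calls to the robot, and variables do not carry over. Pictures are saved under pics/ and viewed, at most 10 in all, crops included, and the job is handed in when it is done.

```bash
mkdir -p pics; ls; cat > h.py <<'E'
from station import ctrl
import numpy as np, cv2
def pic(cam,name):
    c=ctrl.read_camera(cam); cv2.imwrite(f'pics/{name}.png',c['color'][:,:,::-1]); return c
def proj(c,P):
    P=np.atleast_2d(P); q=(c['world_to_cam']@np.c_[P,np.ones(len(P))].T)[:3]
    return np.c_[c['cx']+c['fx']*q[0]/-q[2], c['cy']+c['fy']*(-q[1])/-q[2]]
def rec(n,cam,c):
    W=np.linalg.inv(c['world_to_cam']); out=[]
    for d in ctrl.recognise(n,cam):
        p=W[:3,:3]@np.array(d['centre'])+W[:3,3]; out.append((round(d['p'],2),p.round(4),proj(c,p)[0].round(0)))
    return out
E
python3 - <<'E'
from h import *
ims=[]
for cam in ['scene','side','wrist']:
    c=pic(cam,cam+'0'); print(cam,{k:c[k] for k in c if k!='color'})
    ims.append(c['color'])
    for n in ['lower_frame','upper_frame','handle','knob_grip','latch','spool_red','spool_white','tape_roll','desk_stapler']:
        print(n,rec(n,cam,c))
print(ctrl.current_time(),ctrl.current_tcp_rot())
E
```

```text
pics
scene {'fx': 546.9565034987097, 'fy': 546.9565034987097, 'cx': 274.89188518151224, 'cy': 205.6478005018434, 'world_to_cam': array([[ 0.32372253, -0.94612477,  0.00718638, -0.25110233],
       [ 0.72371158,  0.25250073,  0.64224989, -0.40038244],
       [-0.6094631 , -0.20270989,  0.76646163, -1.21418437],
       [ 0.        ,  0.        ,  0.        ,  1.        ]])}
lower_frame [(0.74, array([ 0.4822, -0.2135,  0.018 ]), array([315., 241.]))]
upper_frame [(0.58, array([0.4499, 0.0926, 0.045 ]), array([203., 214.]))]
handle [(0.62, array([0.4521, 0.0987, 0.0447]), array([202., 213.]))]
knob_grip [(0.72, array([ 0.4766, -0.2139,  0.0208]), array([315., 242.]))]
latch [(0.56, array([ 0.4292, -0.1914,  0.1148]), array([303., 232.]))]
spool_red [(0.86, array([ 0.5172, -0.2077,  0.0506]), array([318., 223.]))]
spool_white [(0.73, array([ 0.4421, -0.0284,  0.0473]), array([244., 227.])), (0.61, array([ 0.5222, -0.0717,  0.0409]), array([270., 211.])), (0.59, array([ 0.5022, -0.243 ,  0.0608]), array([329., 228.]))]
tape_roll [(0.94, array([ 0.4512, -0.4447,  0.0186]), array([400., 274
[... 2272 characters left out ...]
511]), array([91., 89.]))]
knob_grip [(0.87, array([ 0.5542, -0.181 ,  0.008 ]), array([212., 315.]))]
latch []
spool_red [(0.61, array([ 0.5372, -0.1906,  0.0247]), array([197., 329.])), (0.47, array([0.4553, 0.1028, 0.053 ]), array([85., 91.])), (0.41, array([ 0.5592, -0.1838,  0.0132]), array([215., 320.]))]
spool_white [(0.88, array([ 0.5324, -0.0564,  0.0351]), array([182., 236.])), (0.72, array([ 0.4578, -0.0254,  0.0506]), array([108., 214.]))]
tape_roll [(0.71, array([0.4592, 0.1059, 0.0535]), array([89., 88.]))]
desk_stapler []
1.5 [[ 4.33958513e-05  9.99999999e-01 -1.10293675e-05]
 [ 9.99999999e-01 -4.33959130e-05 -5.59551177e-06]
 [-5.59599040e-06 -1.10291247e-05 -1.00000000e+00]]
```

```bash
python3 - <<'E'
import cv2
im=cv2.imread('pics/scene0.png'); cv2.imwrite('pics/sceneA.png',cv2.resize(im[130:310,150:430],(800,514),interpolation=3))
im=cv2.imread('pics/side0.png'); cv2.imwrite('pics/sideA.png',cv2.resize(im[150:370,180:440],(709,600),interpolation=3))
E
```

```text
(no output)
```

View pics/sceneA.png

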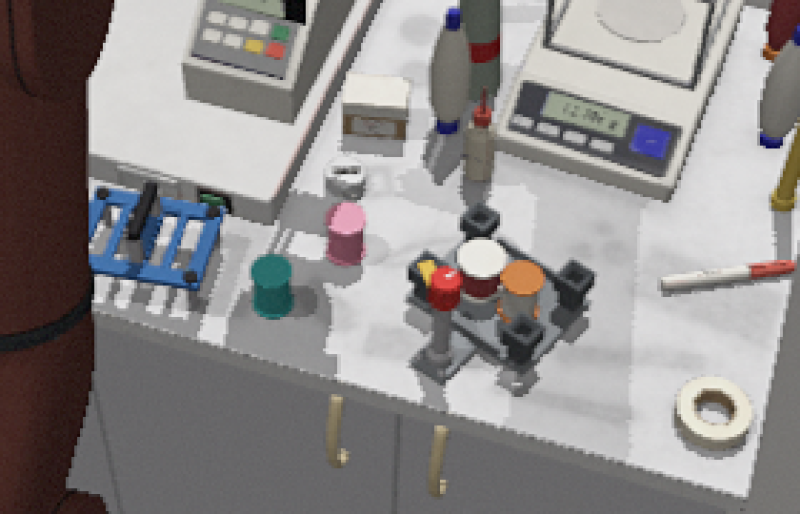

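View pics/sideA.png

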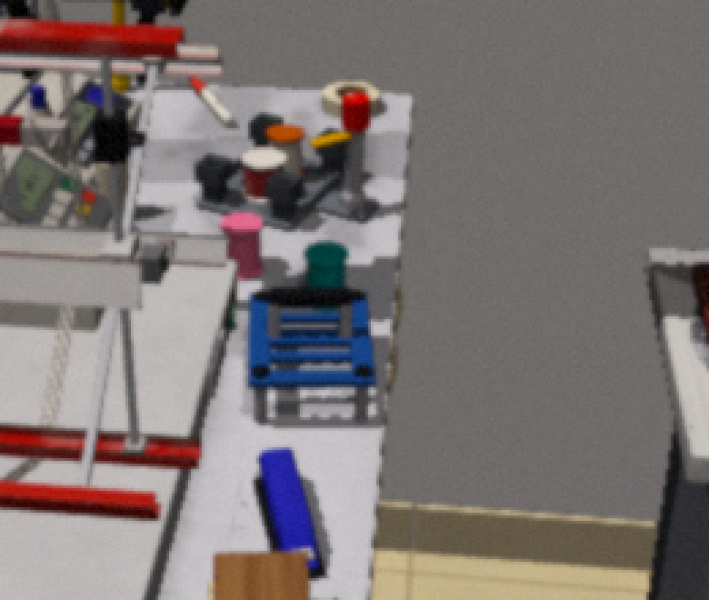

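View pics/wrist0.png

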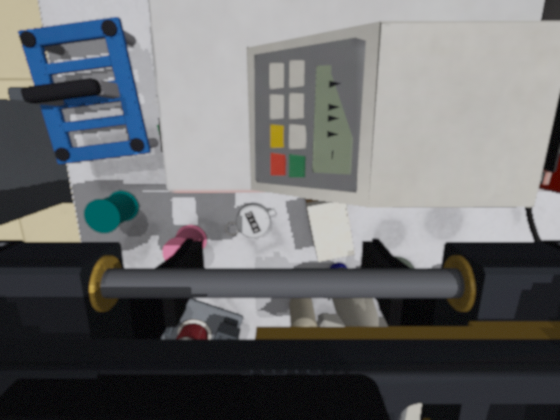

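Scene crop: the blue tier stands on the left, around scene px (203,214). The lower tier is at (318,225), its red knob at (305,231) and the yellow latch at (299,224). The spools in the lower tier are red at (318,223) and orange/white at (331,228). The look-alikes are turquoise at (244,227) and pink at (270,211), and the wrist view shows the same layout. Candidates:
- **Tier to lift:** the only blue slatted tier with a black bar, at scene (203,214) and wrist (88,95).
- **Lower tier:** only the grey one, at (318,225).
- **Knob:** the red one on the tower at (305,231). The red spool at (318,223) and the dropper cap at (318,170) are not it.

I'll check the surroundings for obstacles first.

```bash
python3 - <<'E'
import cv2,numpy as np
a=cv2.imread('pics/scene0.png');b=cv2.imread('pics/side0.png')
cv2.imwrite('pics/both.png',cv2.resize(np.hstack([a,b]),(800,300),interpolation=cv2.INTER_AREA))
from h import *
print([ctrl.solve_ik([0.53,0.10,0.28],np.diag([-1.,1,-1])),ctrl.solve_ik([0.58,-.2,0.28],np.diag([-1.,1,-1]))])
E
```

```text
[array([-0.06853607,  0.10349322, -0.2162771 ,  1.67235069,  0.02263435,
        1.36819372,  1.28254969]), array([ 0.30210412,  0.24631094, -0.05191354,  1.50356771,  0.01285749,
        1.39204706,  1.82026487])]
```

View pics/both.png

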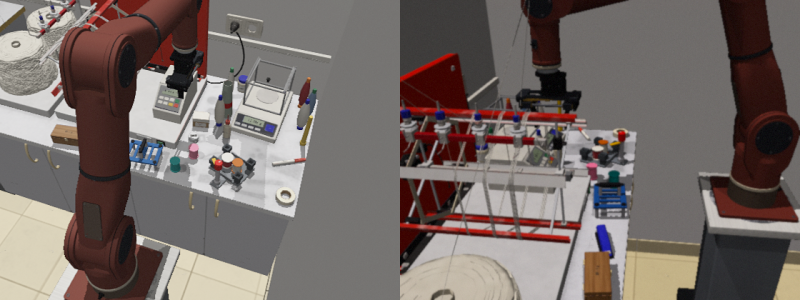

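The full views show a low white base and keypad unit behind the tier (scene at half scale, around (165,95)). The yarn rack is further left, well away from the work. The space above both tiers is free, so I'll take close wrist views with the camera over the blue tier, then over the lower one.

```bash
python3 - <<'E'
from h import *
import pickle
D=np.diag([-1.,1,-1]); out={}
for k,p in {'low':[0.575,-.2,0.25],'up':[0.53,0.10,0.25]}.items():
    ctrl.reach(p,D); c=pic('wrist','w_'+k); out[k]=c
    for n in ['lower_frame','upper_frame','handle','knob_grip','latch','spool_red','spool_white']: print(k,n,rec(n,'wrist',c))
pickle.dump(out,open('v.pkl','wb')); print(ctrl.current_time())
a=[cv2.resize(cv2.imread(f'pics/w_{k}.png')[0:280],(800,400)) for k in out]
cv2.imwrite('pics/w_low2.png',cv2.resize(cv2.imread('pics/w_low.png')[0:270,140:500],(800,600),interpolation=3))
cv2.imwrite('pics/w_up2.png',cv2.resize(cv2.imread('pics/w_up.png')[0:270,140:500],(800,600),interpolation=3))
E
```

```text
low lower_frame [(0.64, array([ 0.4968, -0.2095,  0.0097]), array([273., 117.]))]
low upper_frame [(0.74, array([0.457 , 0.0483, 0.0525]), array([530.,  74.]))]
low handle [(0.94, array([0.4585, 0.0503, 0.0511]), array([531.,  76.]))]
low knob_grip [(0.8, array([ 0.4921, -0.2102,  0.0097]), array([273., 113.])), (0.74, array([0.4563, 0.0506, 0.053 ]), array([533.,  73.]))]
low latch [(0.91, array([ 0.4451, -0.189 ,  0.1226]), array([296.,  44.]))]
low spool_red [(0.72, array([ 0.5118, -0.2459,  0.0618]), array([236., 131.])), (0.64, array([ 0.5318, -0.2089,  0.0522]), array([273., 150.]))]
low spool_white [(0.97, array([ 0.4549, -0.0351,  0.0504]), array([446.,  72.])), (0.93, array([ 0.5308, -0.0725,  0.0516]), array([402., 149.])), (0.78, array([ 0.5131, -0.2473,  0.0585]), array([235., 133.]))]
up lower_frame [(0.81, array([ 0.5003, -0.1864,  0.0121]), array([ 44., 160.]))]
up upper_frame [(0.88, array([0.4475, 0.097 , 0.0542]), array([281., 111.]))]
up handle [(0.64, array([0.4488, 0.102 , 0.0529]), array([286., 113.]))]
up knob_grip [(0.89, array([ 0.4987, -0.1862,  0.0067]), array([ 47., 158.]))]
up latch []
up spool_red [(0.91, array([ 0.532 , -0.1948,  0.0558]), array([ 13., 193.]))]
up spool_white [(0.96, array([ 0.5303, -0.0603,  0.0504]), array([138., 191.])), (0.72, array([ 0.4474, -0.0239,  0.05  ]), array([164., 112.]))]
5.1083
```

View pics/w_low2.png

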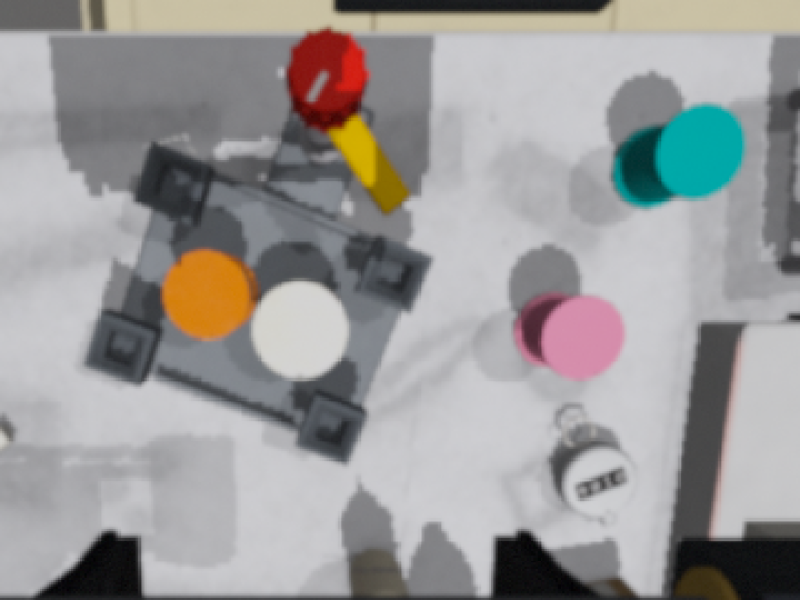

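View pics/w_up2.png

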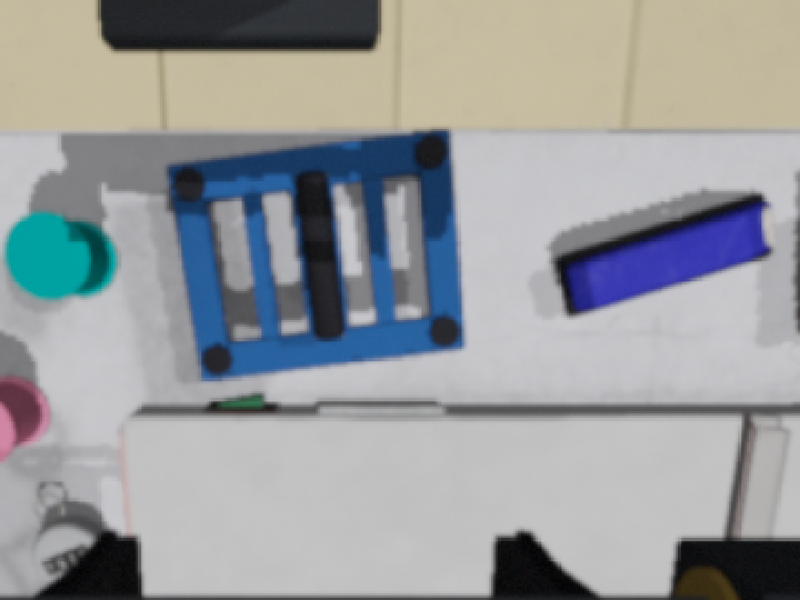

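Lower crop: the four cup mouths are at (177,180), (394,273), (331,427) and (123,347), with the knob at (327,75). The tongue points to (395,200), and the orange and white-flanged spools stand inside. Upper crop: the corner caps are at (189,184), (430,152), (217,359) and (445,331), and the bar runs from (312,172) to (328,338). The choice of tier is confirmed. Next I'll fit the poses.

```bash
cat > fit.py <<'E'
from h import *
import pickle
from scipy.optimize import least_squares, minimize
v=pickle.load(open('v.pkl','rb'))
def T(p,L):
    c,s=np.cos(p[2]),np.sin(p[2]); L=np.asarray(L,float)
    return np.c_[p[0]+c*L[:,0]-s*L[:,1],p[1]+s*L[:,0]+c*L[:,1],L[:,2]]
def click(c,L,px,p0):
    px=np.array(px)*.45+[140,0]; r=least_squares(lambda p:(proj(c,T(p,L))-px).ravel(),p0)
    print(r.x.round(4),np.degrees(r.x[2]).round(2),'res px',r.fun.round(1)); return r.x
def edge(c,segs,p,signed=None):
    g=cv2.GaussianBlur(cv2.cvtColor(c['color'],cv2.COLOR_RGB2GRAY).astype(np.float32),(0,0),.8)
    m=np.hypot(cv2.Sobel(g,5,1,0),cv2.Sobel(g,5,0,1)); m=np.minimum(m,np.percentile(m,97)); m=cv2.GaussianBlur(m,(0,0),.8)
    L=np.vstack([np.linspace(a,b,30) for a,b in segs])
    f=lambda q:-cv2.remap(m,*[proj(c,T(p+q*[.001,.001,.01],L)).astype(np.float32)[:,i].reshape(-1,1) for i in (0,1)],1).mean()
    r=minimize(f,np.zeros(3),method='Nelder-Mead',options=dict(initial_simplex=1.2*np.vstack([np.zeros(3),np.eye(3)])))
    q=p+r.x*[.001,.001,.01]; print('edge',q.round(4),np.degrees(q[2]).round(2),f(np.zeros(3)),r.fun); return q
def sq(x,y,hx,hy,z):
    k=[(x-hx,y-hy,z),(x+hx,y-hy,z),(x+hx,y+hy,z),(x-hx,y+hy,z)]; return [(np.array(k[i]),np.array(k[(i+1)%4])) for i in range(4)]
E
python3 - <<'E'
from fit import *
# image right=+y, down=+x
Z=.05
lo=click(v['low'],[(-.04,-.055,Z),(-.04,.055,Z),(.04,.055,Z),(.04,-.055,Z)],[(177,180),(394,273),(331,427),(123,347)],[.5,-.2,-.4])
lo=edge(v['low'],sum([sq(x,y,.014,.014,Z) for x in(-.04,.04) for y in(-.055,.055)],[]),lo)
Z=.048
up=click(v['up'],[(-.04,-.055,Z),(-.04,.055,Z),(.04,-.055,Z),(.04,.055,Z)],[(189,184),(430,152),(217,359),(445,331)],[.45,.1,0])
click(v['up'],[(-.05,-.065,Z),(-.05,.065,Z),(.05,.065,Z),(.05,-.065,Z)],[(168,168),(448,130),(463,347),(202,380)],up)
up=edge(v['up'],sq(0,0,.05,.065,Z),up)
edge(v['up'],sq(0,0,.034,.007,.09),up)
np.save('poses.npy',[lo,up])
for k,P,c in (('knob',T(lo,[(-.09,0,.126)]),v['low']),('bar',T(up,[(-.034,0,.09),(.034,0,.09)]),v['up'])): print(k,P,((proj(c,P)-[140,0])/.45).round(0))
# cross-check in scene/side cameras: red knob centroid vs projection
for cam in('scene','side'):
    c=ctrl.read_camera(cam); print(cam,proj(c,np.vstack([T(lo,[(-.09,0,.11)]),T(up,[(0,0,.083)])])).round(1))
    I=c['color'].astype(int); m=(I[...,0]>150)&(I[...,1]<60)&(I[...,2]<60); n,l,s,ce=cv2.connectedComponentsWithStats(m.astype(np.uint8)); print([(ce[i].round(1),s[i,4]) for i in range(1,n) if s[i,4]>20])
E
```

```text
[ 0.5204 -0.2273 -0.3808] -21.82 res px [-1.1  0.2  1.2  0.1  0.7  0.5 -0.8 -0.7]
edge [ 0.521  -0.229  -0.3718] -21.3 -102.584435 -115.86995697021484
[0.4527 0.1003 0.1207] 6.92 res px [ 0.5  0.2 -0.1  0.1  0.4 -0.1 -0.8 -0.3]
[0.4534 0.1003 0.1202] 6.89 res px [-1.5 -1.   0.9 -1.2  1.   1.4 -0.4  1.4]
edge [0.4525 0.0998 0.1214] 6.95 -156.2747 -159.01519775390625
edge [0.4524 0.0996 0.1319] 7.56 -98.34255 -99.06216430664062
knob [[ 0.43715136 -0.19631396  0.126     ]] [[325.  70.]]
bar [[0.41878899 0.09565066 0.09      ]
 [0.48628884 0.10388288 0.09      ]] [[309. 169.]
 [329. 340.]]
scene [[305.9 231. ]
 [199.9 203.5]]
[(array([72.1, 30. ]), np.int32(25))]
side [[309.3 191. ]
 [292.3 258.8]]
[(array([34.5, 93.5]), np.int32(380)), (array([ 18.9, 152.9]), np.int32(55)), (array([ 38.8, 153.4]), np.int32(114)), (array([ 80.3, 155.2]), np.int32(162)), (array([120.4, 156.9]), np.int32(94)), (array([135.3, 157.8]), np.int32(45)), (array([152.5, 158.7]), np.int32(64)), (array([170.3, 158.8]), np.int32(25)), (array([214.9, 161.3]), np.int32(315)), (array([309.8, 185.5]), np.int32(25)), (array([ 77.3, 302.9]), np.int32(48)), (array([109.8, 305.1]), np.int32(76)), (array([134.7, 307. ]), np.int32(21)), (array([151.4, 308.2]), np.int32(39)), (array([182.9, 310.6]), np.int32(86)), (array([ 12.1, 315.4]), np.int32(108)), (array([243.1, 314.9]), np.int32(54)), (array([ 54.7, 318.7]), np.int32(24)), (array([ 77.2, 321.1]), np.int32(28)), (array([ 87.9, 321.5]), np.int32(33)), (array([112.1, 323.4]), np.int32(126)), (array([158.5, 327.2]), np.int32(27)), (array([203. , 330.5]), np.int32(263))]
```

```bash
cat >> h.py <<'E'
lo,up=np.load('poses.npy') if __import__('os').path.exists('poses.npy') else (None,None)
def R(th): 
    c,s=np.cos(th),np.sin(th); return np.array([[c,-s,0],[s,c,0],[0,0,1]])@np.diag([-1.,1,-1])
def st(s=''): print(s,round(ctrl.current_time(),2),ctrl.current_ee_pos().round(4),'F',ctrl.current_contact_force().round(2),'M',ctrl.current_ft_torque().round(2),'w',round(ctrl.current_grip_width(),4),round(ctrl.current_grip_force(),1))
E
python3 - <<'E'
from h import *
ctrl.reach([up[0],up[1],.15],R(up[2])); ctrl.move_straight([up[0],up[1],.086],.1); st('down')
ctrl.move_gripper(.0,30); st('grip')
ctrl.move_straight([up[0],up[1],.096],.05); st('lift1')
ctrl.move_straight([up[0],up[1],.236],.15); st('lift2')
ctrl.move_straight([lo[0],lo[1],.236],.15,R(lo[2])); ctrl.wait(.3); st('over')
ctrl.move_straight([lo[0],lo[1],.142],.1); ctrl.wait(.3); st('above cups')
c=pic('wrist','w_cup'); c2=pic('side','s_cup'); c3=pic('scene','c_cup')
a=cv2.resize(c['color'][60:330,100:460],(400,300)); b=cv2.resize(c3['color'][150:270,240:400],(400,300),interpolation=3); d=cv2.resize(c2['color'][130:250,220:380],(400,300),interpolation=3)
cv2.imwrite('pics/cup.png',np.vstack([np.hstack([b,d]),np.hstack([a,a*0])])[:,:,::-1])
E
```

```text
down 6.58 [0.4531 0.0999 0.0866] F [-0.55 -0.11 -0.95] M [ 0.14 -0.03 -0.01] w 0.087 0.0
grip 7.75 [0.4525 0.0998 0.086 ] F [ 0.72 -0.28 -0.09] M [0.13 0.   0.03] w 0.0136 30.0
lift1 8.1 [0.4528 0.0998 0.0964] F [ 0.25  0.47 -3.43] M [ 0.13 -0.04  0.02] w 0.0135 30.0
lift2 9.18 [0.452  0.0996 0.235 ] F [-0.98 -0.7  -3.35] M [ 0.09 -0.05 -0.05] w 0.0134 30.0
over 11.88 [ 0.521  -0.2289  0.236 ] F [ 0.9   0.72 -2.81] M [ 0.09 -0.06 -0.01] w 0.0133 30.0
above cups 13.27 [ 0.5212 -0.2291  0.1424] F [ 0.53  0.1  -3.01] M [ 0.05 -0.04  0.03] w 0.0136 30.0
```

View pics/cup.png

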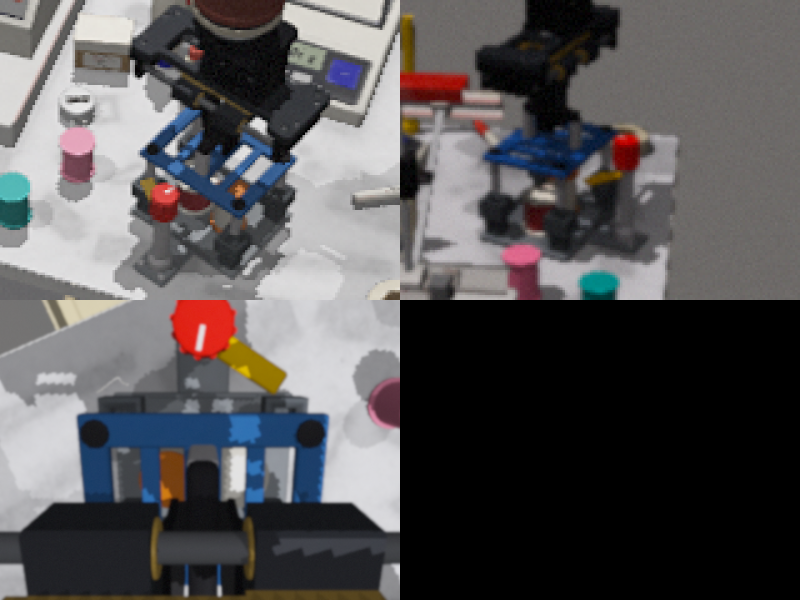

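Picture: all four feet hang over the cups. In the wrist view the deck edge (78–328), cups (98–308) and knob (205) share a centre, so it's aligned. I'll lower it and watch the force.

```bash
python3 - <<'E'
from h import *
for z in (.136,.131,.1275,.1245,.122,.1205,.1195):
    ctrl.move_straight([lo[0],lo[1],z],.03); ctrl.wait(.1); st(z)
    f=ctrl.current_contact_force()
    if f[2]>12 or np.hypot(f[0],f[1])>12: print('stop'); break
E
```

```text
0.136 13.87 [ 0.521  -0.229   0.1359] F [-0.47 -1.   -2.61] M [ 0.14 -0.03  0.02] w 0.0133 30.0
0.131 14.28 [ 0.521 -0.229  0.131] F [ 0.39 -0.02 -2.73] M [ 0.08 -0.11  0.02] w 0.014 30.0
0.1275 14.65 [ 0.521  -0.229   0.1275] F [-0.36 -0.79 -3.99] M [ 0.02 -0.07 -0.03] w 0.0136 30.0
0.1245 15.0 [ 0.521  -0.229   0.1245] F [ 0.72  0.16 -2.88] M [ 0.04 -0.02 -0.02] w 0.0135 30.0
0.122 15.35 [ 0.521 -0.229  0.122] F [-0.58 -0.5  -2.16] M [ 0.08 -0.06 -0.  ] w 0.0137 30.0
0.1205 15.7 [ 0.5213 -0.2291  0.121 ] F [-0.46  0.64  3.92] M [ 0.17  0.13 -0.07] w 0.0137 30.0
0.1195 16.05 [ 0.5215 -0.2292  0.1209] F [-3.64  2.07 11.28] M [ 0.45  0.82 -0.03] w 0.0136 30.0
```

The forces show it seated at TCP z 0.121, the expected home height. I'll unload, release, go to the knob and turn clockwise while watching the moment.

```bash
python3 - <<'E'
from h import *
ctrl.move_straight([lo[0],lo[1],.121],.03); st('unload')
ctrl.move_gripper(.05); st('rel'); ctrl.move_straight([lo[0],lo[1],.2],.15)
c,s=np.cos(lo[2]),np.sin(lo[2]); k=lo[:2]+[-.09*c,-.09*s]
c=pic('wrist','w_stk'); ctrl.reach([*k,.2],R(0.1)); st('above knob')
ctrl.move_gripper(.05); ctrl.move_straight([*k,.117],.12); st('at knob')
ctrl.move_gripper(0,40); ctrl.wait(.1); st('gripped')
np.save('k.npy',k); m0=ctrl.current_ft_torque()[2]
for a in (15,30,40):
    ctrl.move_straight([*k,.117],.1,R(.1-np.radians(a))); st(a); print(ctrl.current_ft_torque()[2].round(3))
E
```

```text
unload 16.3 [ 0.5211 -0.229   0.121 ] F [-0.42  0.27  2.23] M [0.16 0.14 0.04] w 0.0139 30.0
rel 17.19 [ 0.521 -0.229  0.121] F [ 0.7  -0.45  0.2 ] M [ 0.03 -0.06  0.01] w 0.0501 0.0
above knob 18.43 [ 0.4368 -0.1963  0.1995] F [ 1.25 -0.92  0.41] M [ 0.09 -0.03 -0.02] w 0.0504 0.0
at knob 19.49 [ 0.4376 -0.1965  0.1176] F [-0.36 -0.17  0.91] M [ 0.11 -0.02 -0.03] w 0.0498 0.0
gripped 20.15 [ 0.4373 -0.196   0.1173] F [-0.9   2.68  5.61] M [ 0.77  0.31 -0.03] w 0.0259 40.0
15 20.56 [ 0.4373 -0.1961  0.1173] F [-1.88  2.27  5.27] M [ 0.72  0.32 -0.02] w 0.0258 40.0
-0.025
30 20.97 [ 0.4373 -0.1962  0.1173] F [-1.94  1.85  5.57] M [ 0.66  0.36 -0.04] w 0.0258 40.0
-0.044
40 21.29 [ 0.4373 -0.1962  0.1173] F [-1.94  2.85  5.41] M [ 0.63  0.28 -0.05] w 0.0263 40.0
-0.049
```

```bash
python3 - <<'E'
from h import *
k=np.load('k.npy')
for a in range(45,78,4):
    ctrl.move_straight([*k,.117],.1,R(.1-np.radians(a)))
    m=[]
    for _ in range(5): ctrl.wait(.02); m.append(np.r_[ctrl.current_ft_torque(),ctrl.current_contact_force()])
    m=np.mean(m,0); Rm=ctrl.current_tcp_rot(); print(a,m.round(3),round(ctrl.current_time(),2),np.degrees(.1-np.arctan2(-Rm[1,0],-Rm[0,0])).round(1))
    if abs(m[2])>.085: break
c=pic('wrist','w_knob'); pic('scene','c_knob')
cv2.imwrite('pics/k.png',cv2.resize(c['color'][60:330,100:460],(800,600),interpolation=3)[:,:,::-1])
E
```

```text
45 [ 0.584  0.343 -0.019 -1.593  2.235  5.64 ] 21.62 45.0
49 [ 0.548  0.332 -0.021 -1.13   2.505  5.368] 21.96 49.0
53 [ 0.537  0.347 -0.031 -1.809  1.998  5.617] 22.29 53.0
57 [ 0.543  0.384 -0.009 -1.675  2.518  5.415] 22.62 57.0
61 [ 0.525  0.42  -0.027 -2.107  2.09   5.125] 22.96 61.0
65 [ 0.508  0.455 -0.032 -1.842  1.968  5.769] 23.29 65.0
69 [ 4.690e-01  4.410e-01 -1.000e-03 -1.782e+00  2.204e+00  5.437e+00] 23.62 69.0
73 [ 4.740e-01  4.510e-01 -5.000e-03 -2.310e+00  1.977e+00  5.776e+00] 23.96 73.0
77 [ 5.000e-01  4.910e-01 -2.000e-03 -1.733e+00  2.288e+00  6.035e+00] 24.29 77.0
```

View pics/k.png

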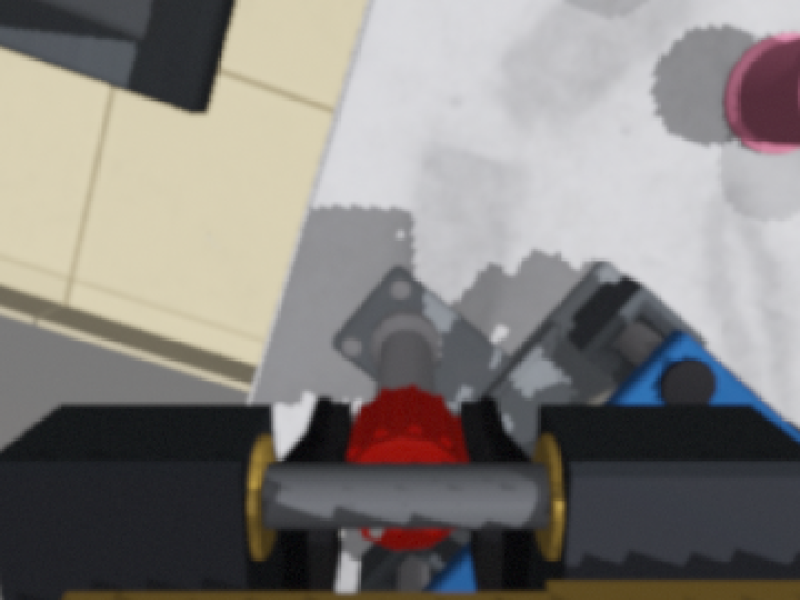

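```bash
python3 - <<'E'
from h import *
k=np.load('k.npy'); st()
c=ctrl.read_camera('scene'); d=ctrl.read_camera('side')
old={'scene':cv2.imread('pics/c_cup.png')[:,:,::-1],'side':cv2.imread('pics/s_cup.png')[:,:,::-1]}
def tong(lat):
    w=lo[2]+(1.2-lat); return np.array([[k[0]+r*np.cos(w),k[1]+r*np.sin(w),.09] for r in np.linspace(.012,.05,8)])
rows=[]
for n,cc in(('scene',c),('side',d)):
    for nm,I in(('old',old[n]),('new',cc['color'])):
        J=I.astype(int); m=(J[...,0]>110)&(J[...,1]>80)&(J[...,2]<60)&(J[...,0]-J[...,2]>80)
        b=proj(cc,[[*k,.09]])[0]; yy,xx=np.nonzero(m); q=(abs(xx-b[0])<45)&(abs(yy-b[1])<45)
        print(n,nm,q.sum(),xx[q].mean().round(1) if q.any() else None,yy[q].mean().round(1) if q.any() else None,'pred',{l:proj(cc,tong(l)).mean(0).round(1).tolist() for l in(0,.25,.6,.9,1.2)})
        x,y=b.astype(int); rows.append(cv2.resize(I[y-40:y+35,x-50:x+50],(400,300),interpolation=3))
cv2.imwrite('pics/lat.png',np.vstack([np.hstack(rows[:2]),np.hstack(rows[2:])])[:,:,::-1])
E
```

```text
24.39 [ 0.4371 -0.1963  0.1172] F [-2.23  1.91  6.05] M [0.49 0.5  0.02] w 0.0257 40.0
scene old 27 301.8 224.3 pred {0: [299.3, 227.3], 0.25: [302.1, 226.4], 0.6: [306.3, 226.2], 0.9: [309.9, 226.9], 1.2: [313.0, 228.4]}
scene new 3 334.0 228.0 pred {0: [299.3, 227.3], 0.25: [302.1, 226.4], 0.6: [306.3, 226.2], 0.9: [309.9, 226.9], 1.2: [313.0, 228.4]}
side old 4 306.5 199.5 pred {0: [300.6, 201.1], 0.25: [298.9, 200.1], 0.6: [297.6, 198.4], 0.9: [297.7, 196.8], 1.2: [298.8, 195.4]}
side new 0 None None pred {0: [300.6, 201.1], 0.25: [298.9, 200.1], 0.6: [297.6, 198.4], 0.9: [297.7, 196.8], 1.2: [298.8, 195.4]}
```

View pics/lat.png

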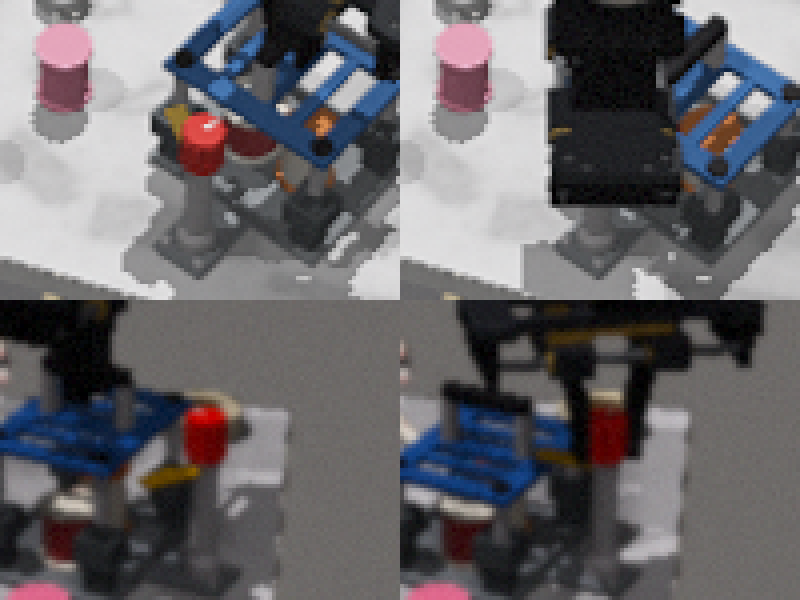

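The side view (lower right) shows the tongue now over the blue rim at (555,455), so the knob carries it. I'll measure its starting angle from the earlier wrist views to know where the stop is.

```bash
cat > lat.py <<'E'
from fit import *
k=np.load('k.npy')
def yel(I):
    h=cv2.cvtColor(np.ascontiguousarray(I),cv2.COLOR_RGB2HSV); return (h[...,0]>=18)&(h[...,0]<=34)&(h[...,1]>150)&(h[...,2]>40)
def ang(c,z=.09,rad=75,inner=.016):
    # back-project yellow pixels to the tongue's top plane, direction from the knob axis
    m=yel(c['color']); v_,u=np.nonzero(m); W=np.linalg.inv(c['world_to_cam'])
    d=(W[:3,:3]@np.array([(u-c['cx'])/c['fx'],-(v_-c['cy'])/c['fy'],-np.ones(len(u))])).T; o=W[:3,3]
    P=o+d*((z-o[2])/d[:,2])[:,None]; q=P[:,:2]-k; r=np.hypot(*q.T); s=(r<.054)&(r>inner)
    a=np.arctan2(q[s,1],q[s,0]); w=a.mean() if s.any() else np.nan
    return s.sum(), round(1.2-(w-lo[2]),3), r[s].max() if s.any() else 0
E
python3 - <<'E'
from lat import *
print(ang(v['low']),ang(v['low'],inner=.03))
for n in('w_cup','w_stk'):
    pass
for cam in('side','scene'): print(cam,ang(ctrl.read_camera(cam)))
I=cv2.imread('pics/w_cup.png')
# view pose for w_cup: TCP (lo,.1424), R(lo yaw): rigid camera-to-tool from v['low']
Tl=np.eye(4);Tl[:3,:3]=R(0);Tl[:3,3]=[.575,-.2,.25]
Tn=np.eye(4);Tn[:3,:3]=R(lo[2])
for n,z in(('w_cup',.1424),('w_stk',.2)):
    Tn[:3,3]=[lo[0],lo[1],z]; c=dict(v['low']); c['world_to_cam']=v['low']['world_to_cam']@Tl@np.linalg.inv(Tn); c['color']=cv2.imread(f'pics/{n}.png')[:,:,::-1]
    I=c['color'].astype(int); y,x=np.nonzero((I[...,0]>150)&(I[...,1]<60)); print(n,ang(c),ang(c,inner=.03),'knob px',proj(c,[[*k,.126]]),x[y<130].mean(),y[y<130].mean())
E
```

```text
(np.int64(609), np.float64(0.188), np.float64(0.049500319042719385)) (np.int64(334), np.float64(0.186), np.float64(0.049500319042719385))
side (np.int64(20), np.float64(1.07), np.float64(0.046212629866321506))
scene (np.int64(0), np.float64(nan), 0)
w_cup (np.int64(1301), np.float64(0.18), np.float64(0.050263887227675066)) (np.int64(730), np.float64(0.184), np.float64(0.050263887227675066)) knob px [[280.86543843  80.58056405]] 282.88061513557267 79.78146499392959
w_stk (np.int64(752), np.float64(0.204), np.float64(0.05063287419100736)) (np.int64(435), np.float64(0.198), np.float64(0.05063287419100736)) knob px [[281.18201261  92.4073517 ]] 283.5720338983051 89.26906779661017
```

Starting angle is about 0.19 rad, so the stop should come at about 58°. With 77° turned, slip is roughly 19°, but the moment doesn't confirm it. I'll let go and measure the tongue and the white knob mark from above.

```bash
cat >> lat.py <<'E'
def mark(c,z=.126):
    I=c['color'].astype(int); v_,u=np.nonzero(I.min(2)>110); W=np.linalg.inv(c['world_to_cam'])
    d=(W[:3,:3]@np.array([(u-c['cx'])/c['fx'],-(v_-c['cy'])/c['fy'],-np.ones(len(u))])).T; o=W[:3,3]
    P=o+d*((z-o[2])/d[:,2])[:,None]; q=P[:,:2]-k; s=np.hypot(*q.T)<.0115; q=q[s]
    if len(q)<4: return len(q)
    m=q.mean(0); w=np.linalg.svd(q-m)[2][0]; w=w*np.sign(w@m); return len(q),m.round(4),np.degrees(np.arctan2(m[1],m[0])).round(1),np.degrees(np.arctan2(w[1],w[0])).round(1)
E
python3 - <<'E'
from lat import *
ctrl.move_gripper(.05); st('open'); ctrl.move_straight([*k,.2],.15)
ctrl.reach([lo[0],lo[1],.2],R(lo[2])); ctrl.wait(.2); st('view')
c=pic('wrist','w_after'); o=dict(c); o['color']=cv2.imread('pics/w_stk.png')[:,:,::-1]
for n,x in(('before',o),('after',c)): print(n,'latch',ang(x),ang(x,inner=.03),'mark',mark(x))
x,y=proj(c,[[*k,.1]])[0].astype(int); y0=max(0,y-75)
f=lambda I:cv2.resize(I[y0:y0+150,x-100:x+100],(400,300),interpolation=3)
cv2.imwrite('pics/after.png',np.vstack([np.hstack([f(o['color']),f(c['color'])]),cv2.resize(c['color'][0:300],(800,300))])[:,:,::-1])
E
```

```text
open 25.32 [ 0.4371 -0.1963  0.117 ] F [-0.01  0.19  0.17] M [ 0.04 -0.04 -0.01] w 0.0498 0.0
view 27.08 [ 0.5206 -0.2289  0.2   ] F [-0.67 -0.01 -0.75] M [ 0.05 -0.09  0.05] w 0.0502 0.0
before latch (np.int64(738), np.float64(0.191), np.float64(0.04997782132205295)) (np.int64(422), np.float64(0.189), np.float64(0.04997782132205295)) mark (60, array([ 0.0052, -0.0028]), np.float64(-28.3), np.float64(-32.2))
after latch (np.int64(736), np.float64(1.184), np.float64(0.04924837362751303)) (np.int64(406), np.float64(1.186), np.float64(0.04924837362751303)) mark (61, array([-0.0021, -0.0054]), np.float64(-111.4), np.float64(-110.9))
```

View pics/after.png

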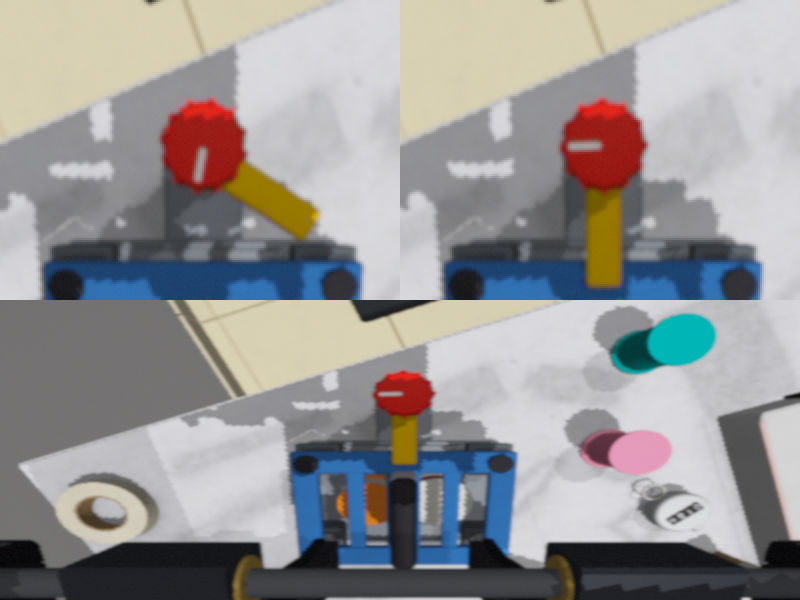

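Picture: the tongue lies square over the blue rim (measured 1.185 rad against the 1.2 stop). The mark turned about 79–83° (commanded turn 77°) while the tongue moved about 57°, so slip is about 20–25°. The tier sits level and the spools are inside.

```bash
python3 -c "
from h import *
print(ctrl.close_job(),ctrl.current_time())"
```

```text
the job is handed in; nothing more can be done
the job is handed in; nothing more can be done
```

I handed the job in at about 27 s. The blue tier is home in the cups and the latch is at its stop over the rim. The clutch slipped about 20–25° going by the knob mark (the wrist moment never showed the clutch torque), the knob is released, and the spools are standing in the lower tier.

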